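Close a washer gearcase and press its drive gear home

ROBOT

A 6-joint arm with a two-finger parallel gripper is mounted at the origin on the work surface. World frame = base frame: x ahead of the robot, y to its left, z up, the work surface at z = 0. Lengths are in mm, angles in rad, forces in N, time in s.
With the tool pointing down it reaches from about 325 to 1000 mm from the base axis. Payload 5.1 kg.
Tool frame: the origin (TCP) lies between the finger pads; the fingertips stand 22 mm ahead of it and the grasp point (between the pads) lies 3 mm ahead of it (tip_reach is the distance from the TCP to the fingertips, in mm); y points along the fingers, x is the direction in which the jaws open and shut, and the axes are right-handed (so a half turn about y gives the same grasp; the last joint's range is limited). The gripper opens to 85 mm and grips with 20 to 120 N. Pads are 22 mm wide; open, the fingers measure 114 mm over their backs; the gripper's body (76 mm by 85 mm) begins 54 mm behind the grasp point. The pads swing forward as they close: fully open they stand 13 mm farther back than shut.
Start: joints at [-1.409, 0.124, 1.65, -0, 1.367, -0.083], TCP at [157.503, -630.617, 253.322] pointing down, gripper open.
Joint ranges: [-2.61, 2.61], [-1.02, 2.33], [0.03, 2.71], [-1.35, 4.49], [0.32, 2.68], [-2.91, 2.91]. Speed limits (rad/s): [2.57, 2.57, 3.14, 3.14, 3.14, 3.14].

INTERFACE

Orientations are given as a rotation vector (axis times angle).
In Python, from station import move_pose, servo_line, goto_joints, gripper_to, wait, inverse_kinematics, sense, camera, Unreachable, finish_job, tip_reach gives the robot as it stands. Calls block until the motion is done:
- move_pose(position, orientation): joint-space move of the TCP to a pose.
- servo_line(position, rot=None, feed=150, guard=None): straight line of the TCP; rot=None keeps the orientation; feed is the mean speed in mm/s. With guard (N) it stops when the force on the tool has changed by that much, and returns True; else False.
- goto_joints(angles): joint-space move.
- gripper_to(opening, f_grip=None): finger opening in mm; f_grip is the grip in N (None keeps the last); returns when the fingers have stopped.
- wait(seconds).
- inverse_kinematics(position, orientation): joint angles nearest the present ones, or None.
- sense(): the state.
- camera(name): name is "scene" or "top"; returns a dict with "pixels" (384x512x3 uint8, blue, green, red), "fx", "fy", "cx", "cy" (pixels), "xyz" and "attitude" of the camera in the world. Camera axes: x right, y down, z forward; pixel columns grow to the right and rows downward; lengths in mm; the calibration is good to about 2 mm. A picture is of the moment at which its call begins. There is no depth.
A pose or a line that the arm cannot do raises Unreachable and nothing moves.
- finish_job(): hands the job in, once; it reports no verdict.
The state is a dict: "t": time; "joint_pos": joint angles; "qd": joint speeds; "joint_torque": joint torques, N m; "eef_pos": TCP position; "eef_rot": TCP orientation; "ft_force": force on the tool from outside, world axes, zero at the start; "moment": the same for the moment, N m; "opening": finger opening in mm.
Only numpy, scipy, OpenCV 4.12 (cv2) and the standard library are available. Lean on these libraries where they do the work, as an engineer would, in place of code of your own. Each camera call takes 0.05 s, during which the arm holds its last target.

TASK

Finish putting the washing-machine gearcase back together. First set the black tapered plug fully down into the open filler neck and let go of it; then take the white drive gear, put it over the upright splined shaft, turn it until the splines mesh and slide it down. Finally push the gear fully home, squeezing the sprung collar under it right down, and finish while still holding the gear pressed down there; leave the bottle, the mug and the wrench alone.

Things in the scene. Friction and masses are not known exactly. Their poses are not given: they have to be found in the camera images.
- gearcase: Aluminium gearcase lying fixed on the bench: a block 140 x 200 mm (x, y of its own axes) with a lid flange 156 x 216 mm at the top; the flat top is 70 mm above the bench. Origin: centre of its underside. The filler neck stands on its top at own y = +55 mm, the splined shaft at own y = -55 mm, both at own x = 0; both axes vertical.
- neck_rim (a point): Centre of the mouth of the filler neck, 100 mm above the bench. The neck is an upright aluminium tube, 42 mm outside, 32 mm bore, 30 mm deep.
- plug: Black rubber plug, standing upright on its small end. Origin: centre of that lower end, z up. A taper, 24 mm across at the end and 29 mm at 22 mm up; then a straight round head 38 mm across, 22 to 52 mm up, to grip it by. Seated, the head's underside rests on the neck's rim: its origin is 22 mm below the rim. About 60 g.
- gear: White plastic drive gear, standing on its toothed wheel. Origin: centre of its underside, z up. Wheel 66 mm across, 14 mm thick; above it a plain round neck 40 mm across, 14 to 52 mm up, to grip it by. Plus-shaped through bore: a round hole 19 mm across with four slots 9 mm wide reaching 15.5 mm from the axis, along the gear's own x and y. About 140 g.
- shaft_tip (a point): Tip of the upright steel splined shaft, 152 mm above the bench, on its axis; z up, x and y along its four keys (they turn with the shaft). From the tip down: a cone 12 mm long, 8 to 17 mm across; 10 mm of round pilot 17 mm across; then four round-topped keys, 5.8 mm wide, reaching to 13.5 mm from the axis. An unmeshed gear stops on the keys, its underside 22 mm below the tip.
- collar (a joint): How far the sprung collar is pressed down, m: 0 up, 0.008 at its stop. Dark steel disc 48 mm across round the shaft's foot, its top 96 mm above the bench when up. The spring takes 4 N to start and 12 N at the stop. A meshed gear slides down to rest on it, its underside 56 mm below the shaft tip; pressed fully home, 64 mm.
- softener: Blue bottle, 60 mm across, 110 mm high, standing: to be left alone. Origin: centre of its underside.
- mug: White mug, 80 mm across, 90 mm high, standing: to be left alone. Origin: centre of its underside.
- wrench: Steel wrench, 180 mm long, lying flat: to be left alone. Origin: its middle.
- shaft: The same splined shaft; origin on its axis at its foot, 70 mm below the tip; axes as at the tip. It turns only against a stiff drag of about 0.6 N m. The gear meshes when its slots are within about 6 degrees of the keys (four ways, every quarter turn).
Not all that is in view belongs to the job. Of the things that look like the plug, the smallest one is meant. Of the things that look like the gear, take the one that is farthest to the robot's right at the start.

How it is judged (in metres and radians):
On the way, in this order (a step that is already met when the one before it is completed fails the run):
1. the plug sits fully down in the filler neck, let go, before the gear goes onto the shaft (z of plug in the frame of neck_rim below -0.019 m and horizontal distance between plug and neck_rim below 0.005 m and angle between plug's own z axis and vertical below 0.12 rad and contact force between the fingers and plug below 0.1 N and horizontal distance between gear and shaft_tip above 0.04 m), for 0.3 s.
2. the gear has meshed and slid down the splines (z of gear in the frame of shaft_tip below -0.048 m and horizontal distance between gear and shaft_tip below 0.004 m and angle between gear's own z axis and vertical below 0.1 rad), for 0.1 s.
At the end, for the whole second after the job is handed in: Gear meshed (within 4 mm of the shaft axis, tilt < 0.1 rad, underside > 60 mm below the tip), at rest, still held by the fingers (> 2 N), collar pressed > 5 mm of its 8 mm; plug let go in the neck within 3 mm of fully down, 5 mm of centred, tilt < 0.12 rad (z of gear in the frame of shaft_tip below -0.06 m and horizontal distance between gear and shaft_tip below 0.004 m and angle between gear's own z axis and vertical below 0.1 rad and value of joint collar above 0.005 m and contact force between the fingers and gear above 2 N and linear speed of gear below 0.02 m/s and z of plug in the frame of neck_rim below -0.019 m and horizontal distance between plug and neck_rim below 0.005 m and angle between plug's own z axis and vertical below 0.12 rad and contact force between the fingers and plug below 0.1 N); the arm keeps its last pose, push and grip.
It fails at once if the bottle, mug or wrench is shifted by over 30 mm (distance of any of softener, mug, wrench from where it was at the start of the episode above 0.03 m).
It also fails if it takes over 72 s, if anything falls off the work surface, if the arm or the gripper's body presses on something with over 40 N, if the wrist force passes 120 N, or if a joint passes its speed limit or range.

## Working session

There is one attempt and no reset: what is moved stays moved. The work goes in short steps, each a Python script; the robot and the scene stay as the last script left them, time stands still between calls to the robot, and variables do not carry over. Pictures are saved under pics/ and viewed, and the job is handed in when it is done.

```bash
ls; mkdir -p pics; python3 - <<'E'
from station import *
import cv2
for n in("scene","top"):
    c=camera(n); cv2.imwrite(f"pics/{n}0.png",c["pixels"])
    print(n,[round(float(c[k]),1) for k in("fx","fy","cx","cy")],c["xyz"],c["attitude"])
print(sense())
E
```

```text
pics
scene [443.2, 443.2, 254.9, 193.0] [1480.97105221 -221.70139926  811.37682846] [-1.86154594 -1.37567486  0.70151763]
top [362.4, 362.4, 251.9, 187.8] [418.15922103  35.3418249  992.22307225] [-2.12424233  2.125861   -0.20142615]
{'t': 0.1, 'joint_pos': array([-1.40861327e+00,  1.24466265e-01,  1.65155476e+00,  1.92052017e-05,
        1.36750946e+00, -8.26022954e-02]), 'qd': array([-0.00162434, -0.00280391, -0.00240881,  0.00033797,  0.00021159,
       -0.00050758]), 'joint_torque': array([-4.47065804e-04, -4.24932003e+01, -3.66653252e+01, -8.45399381e-05,
        3.97799056e-03, -1.34631600e-05]), 'eef_pos': array([ 157.41725187, -630.11597414,  252.14859519]), 'eef_rot': array([-1.31372788,  1.02797852, -1.02562474]), 'ft_force': array([ 0.65485126, -0.99555415,  0.10527019]), 'moment': array([-0.03506882,  0.02734336, -0.03424501]), 'opening': 85.12626403116938}
```

View pics/scene0.png

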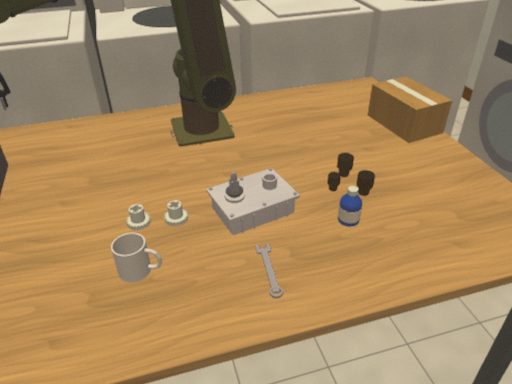

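View pics/top0.png

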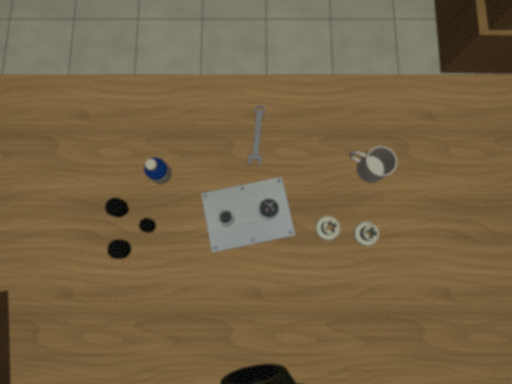

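```bash
python3 - <<'E'
from station import *
from scipy.spatial.transform import Rotation as R
import numpy as np
s=sense(); print(R.from_rotvec(s["eef_rot"]).as_matrix().round(3)); print(tip_reach if not callable(tip_reach) else tip_reach())
for n in("scene","top"):print(R.from_rotvec(camera(n)["attitude"]).as_matrix().round(3))
E
```

```text
[[ 0.242 -0.     0.97 ]
 [-0.97   0.002  0.242]
 [-0.002 -1.     0.   ]]
22.0
[[ 0.287  0.574 -0.767]
 [ 0.958 -0.184  0.221]
 [-0.014 -0.798 -0.603]]
[[-0.001 -0.983  0.185]
 [-1.     0.    -0.003]
 [ 0.003 -0.185 -0.983]]
```

Candidates, given as top pixel / scene pixel:
- **Plugs:** A (117,207)/(366,182), B (119,249)/(345,164) and C (147,225)/(334,180). C is the smallest, so I choose it.
- **Gears:** (328,228)/(175,211) and (367,233)/(138,215). Robot's right is -y, which is right in the top image, so I choose (367,233).

I'll check both in a close crop.

```bash
python3 - <<'E'
import cv2,numpy as np
t=cv2.imread("pics/top0.png");s=cv2.imread("pics/scene0.png")
f=lambda im,x,y,w,h,W,H:cv2.resize(im[y:y+h,x:x+w],(W,H),interpolation=cv2.INTER_CUBIC)
a=np.hstack([f(t,95,185,80,80,400,300)[:,:], f(t,305,200,80,60,400,300)])
b=np.hstack([f(s,310,140,80,60,400,300), f(s,115,190,80,60,400,300)])
cv2.imwrite("pics/crop1.png",cv2.convertScaleAbs(np.vstack([a,b]),alpha=1.3,beta=15))
c=np.hstack([f(t,195,170,105,90,400,340), f(s,200,160,105,80,400,340)])
cv2.imwrite("pics/crop2.png",c)
E
```

```text
(no output)
```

View pics/crop1.png

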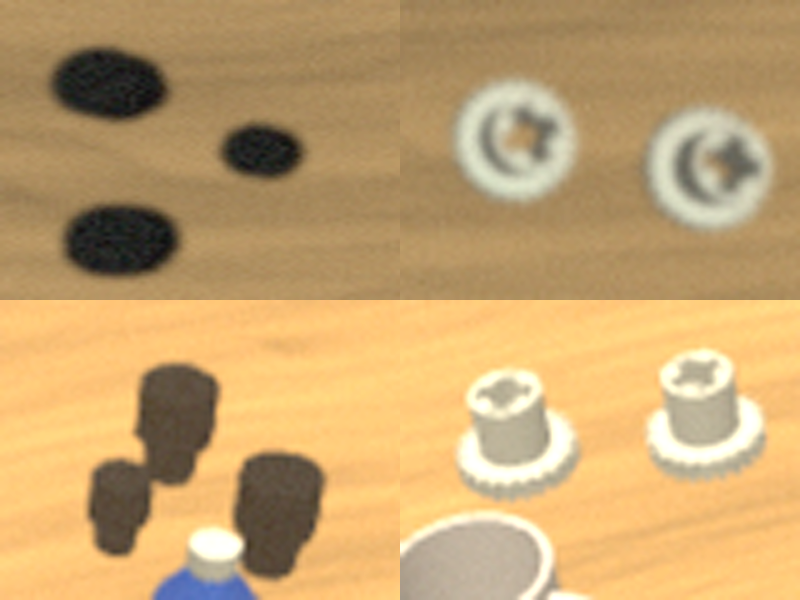

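View pics/crop2.png

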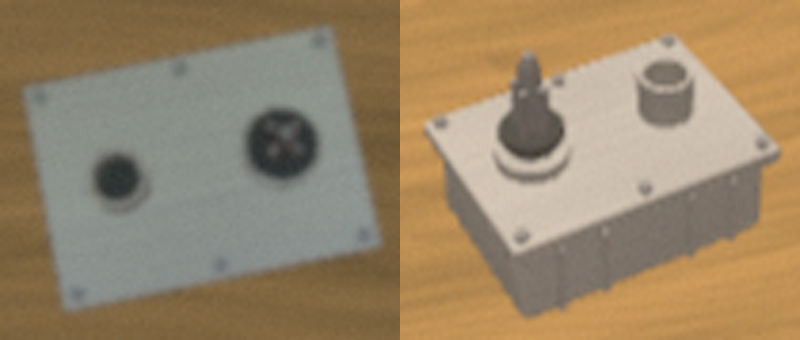

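The crop confirms plug C at top (147,225) is clearly the smallest of the three. The gear at top (367,233), left in the scene view, is the farthest to the robot's right. Next I'll measure from both views.

```bash
cat > h.py <<'E'
from station import *
import cv2,numpy as np
from scipy.spatial.transform import Rotation as R
def cams(): return {n:camera(n) for n in("scene","top")}
def ray(c,p):
    M=R.from_rotvec(c["attitude"]).as_matrix()
    d=M@np.array([(p[0]-c["cx"])/c["fx"],(p[1]-c["cy"])/c["fy"],1]); return np.array(c["xyz"]),d/np.linalg.norm(d)
def plane(c,p,z):
    o,d=ray(c,p); return o+d*(z-o[2])/d[2]
def tri(c1,p1,c2,p2):
    o1,d1=ray(c1,p1);o2,d2=ray(c2,p2)
    s=np.linalg.lstsq(np.c_[d1,-d2],o2-o1,rcond=None)[0]
    a=o1+s[0]*d1;b=o2+s[1]*d2; return (a+b)/2,np.linalg.norm(a-b)
def proj(c,X):
    M=R.from_rotvec(c["attitude"]).as_matrix(); q=M.T@(np.array(X)-c["xyz"]); return np.array([c["fx"]*q[0]/q[2]+c["cx"],c["fy"]*q[1]/q[2]+c["cy"]])
def up(im,x,y,w,h,k=8): return cv2.resize(im[y:y+h,x:x+w],None,fx=k,fy=k,interpolation=cv2.INTER_CUBIC)
def unup(p,x,y,k=8): return np.array([(p[0]+.5)/k-.5+x,(p[1]+.5)/k-.5+y])
E
python3 - <<'E'
from h import *
C=cams(); t=C["top"]["pixels"]; s=C["scene"]["pixels"]
gt=cv2.cvtColor(t,cv2.COLOR_BGR2GRAY)
def blobs(m,lo):
    n,l,st,ce=cv2.connectedComponentsWithStats(m.astype(np.uint8)*255)
    for i in range(1,n):
        if st[i,4]>=lo: print(st[i],ce[i].round(2))
print("top dark");blobs((gt<45),25)
hs=cv2.cvtColor(t,cv2.COLOR_BGR2HSV)
print("top white");blobs((hs[...,1]<50)&(np.arange(384)[:,None]>80),40)
g=cv2.cvtColor(s,cv2.COLOR_BGR2GRAY)
print("scene dark");blobs((g[130:240,300:400]<75),20)
ims=[(t,355,220,25,25),(s,120,195,36,36),(s,322,168,24,28),(t,210,190,80,40),(s,215,165,70,45),(t,138,216,20,20)]
for i,(im,*b) in enumerate(ims):cv2.imwrite(f"pics/u{i}.png",up(im,*b,k=int(560/b[2])) )
E
cd pics; python3 - <<'E'
import cv2,numpy as np
f=lambda i,h=300:(lambda m:cv2.resize(m,(int(m.shape[1]*h/m.shape[0]),h)))(cv2.imread(f"u{i}.png"))
def g(m):return cv2.copyMakeBorder(m,0,0,0,800-m.shape[1],cv2.BORDER_CONSTANT)
cv2.imwrite("u_a.png",np.vstack([g(np.hstack([f(0),f(1)])),g(np.hstack([f(2),f(5)]))]))
cv2.imwrite("u_b.png",np.vstack([g(f(3)),g(f(4))]))
E
```

```text
top dark
[ 436    0   76   72 3495] [467.53  38.4 ]
[486   0  26  29 670] [499.04  13.04]
[146 159  21  20 193] [158.14 170.55]
[106 198  22  19 320] [116.33 207.12]
[140 219  15  13 157] [146.99 224.92]
[108 240  22  18 326] [118.65 248.58]
[  0 292   9  92 731] [  3.56 340.32]
[ 222  364   74   20 1072] [259.39 375.4 ]
top white
[248 110  16  55 334] [256.39 138.04]
[ 351  147   45   34 1001] [375.76 163.28]
[144 157  13  15 124] [150.57 164.4 ]
[146 159  24  24  85] [162.71 175.32]
[ 201  177   94   75 5076] [247.04 214.17]
[110 199  15  16  65] [117.57 206.46]
[316 217  23  23 360] [326.84 227.89]
[354 222  25  24 390] [365.56 233.4 ]
[114 241  12  16  50] [119.1  247.64]
scene dark
[ 28  23  25  38 469] [40.36 40.15]
[ 57  41  17  25 329] [64.81 51.82]
[ 40  70  22  12 124] [51.01 76.8 ]
[39 89 19  7 36] [47.22 93.31]
```

View pics/u_a.png

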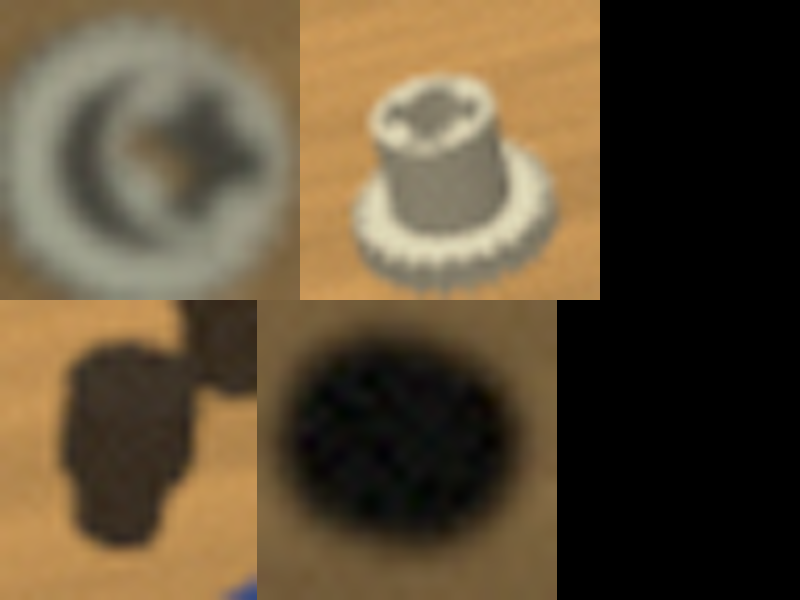

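View pics/u_b.png

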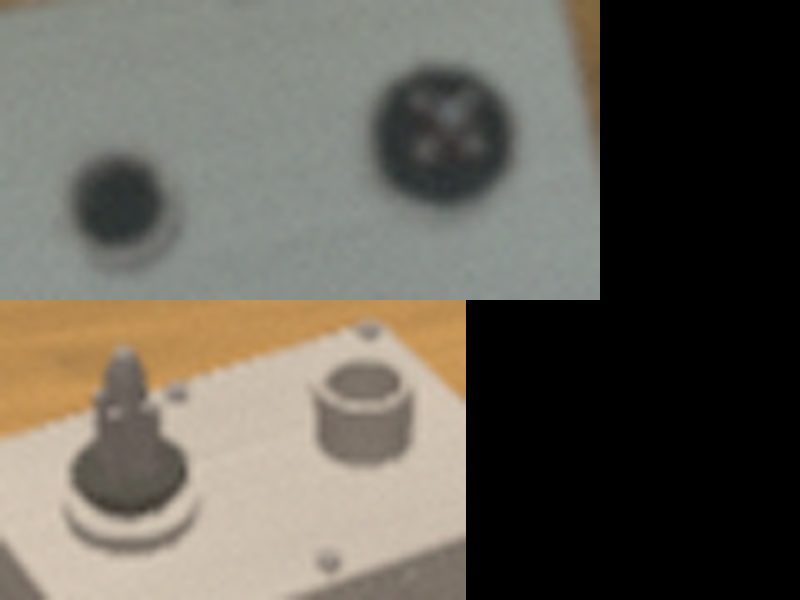

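```bash
cat > meas.py <<'E'
from h import *
C=cams();T,S=C["top"],C["scene"]; t=T["pixels"].copy(); s=S["pixels"].copy()
def ell(im,box,lo,hi,k=8,near=None,draw=None):
    u=cv2.cvtColor(up(im,*box,k=k),cv2.COLOR_BGR2GRAY); m=((u>=lo)&(u<hi)).astype(np.uint8)*255
    cs,_=cv2.findContours(m,cv2.RETR_EXTERNAL,cv2.CHAIN_APPROX_NONE)
    cs=[c for c in cs if len(c)>40]
    c=max(cs,key=cv2.contourArea)
    e=cv2.fitEllipse(cv2.convexHull(c)); M=cv2.moments(c)
    return unup(e[0],*box[:2],k),np.array(e[1])/k,e[2],unup((M["m10"]/M["m00"],M["m01"]/M["m00"]),*box[:2],k), unup(c[:,0].min(0),*box[:2],k),unup(c[:,0].max(0),*box[:2],k)
if __name__=="__main__":
    np.set_printoptions(precision=1,suppress=True)
    for nm,im,box,lo,hi in [("neckbore top",t,(216,207,20,20),0,85),("collar top",t,(257,196,25,24),0,100),("plug top",t,(136,214,22,22),0,60),
      ("gear top",t,(350,218,34,32),125,256),("neckbore scene",s,(261,172,20,9),0,135),("plug scene",s,(324,170,16,24),0,100),("gear scene",s,(122,198,32,34),165,256)]:
        print(nm,*ell(im,box,lo,hi))
E
python3 meas.py
```

```text
neckbore top [225.3 216.6] [11.2 11.6] 51.06571578979492 [225.3 216.6] [219.9 211.1] [231.1 222.3]
collar top [268.4 207.8] [18.7 19.3] 107.89962005615234 [268.4 207.8] [259.1 198.6] [277.9 217.2]
plug top [147.  224.9] [14.4 16.3] 101.87939453125 [147.  224.9] [138.9 217.6] [155.1 232.1]
gear top [366.8 233.2] [23.7 24.3] 116.911376953125 [366.7 233.2] [354.9 221.3] [378.8 245.1]
neckbore scene [269.3 176.9] [ 5.4 10.7] 90.18275451660156 [269.3 176.9] [263.9 174.3] [274.4 179.4]
plug scene [333.9 179.4] [13.7 23.2] 10.303987503051758 [333.4 180.4] [327.1 169.6] [339.4 190.7]
gear scene [137.7 218.3] [15.6 24.1] 75.49250030517578 [138.  220.5] [125.9 211.1] [149.3 226.3]
```

```bash
python3 - <<'E'
from meas import *
np.set_printoptions(precision=1,suppress=True)
print("rim",tri(T,(225.3,216.6),S,(269.3,176.9)),plane(T,(225.3,216.6),100),plane(S,(269.3,176.9),100))
print("collar",plane(T,(268.4,207.8),96))
print("tip scene@152",plane(S,(232.9,172.0),152), plane(S,(232.9,172.),150))
print("gear wheel",tri(T,(366.8,233.2),S,(137.7,218.3)),plane(T,(366.8,233.2),14),plane(S,(137.7,218.3),14))
print("gear neck top scene@52",plane(S,(135.5,208.1),52), "tri",tri(T,(371.6,231.2),S,(135.5,208.1)))
p=plane(T,(147,224.9),37);print("plug",p,tri(T,(147,224.9),S,(333.7,177.3)))
for z in(0,22,52):print(z,proj(S,[p[0],p[1],z]))
# gearcase corners of flange, top
u=cv2.cvtColor(t,cv2.COLOR_BGR2HSV)
m=((u[...,1]<60)).astype(np.uint8)*255; m[:170]=0;m[260:]=0;m[:,:190]=0;m[:,305:]=0
m=cv2.morphologyEx(m,cv2.MORPH_OPEN,np.ones((3,3)))
c=max(cv2.findContours(m,0,1)[0],key=cv2.contourArea);r=cv2.minAreaRect(c);b=cv2.boxPoints(r)
P=np.array([plane(T,q,70) for q in b]);print(P, np.linalg.norm(np.roll(P,1,0)-P,axis=1))
ctr=P.mean(0); 
L=max(((P[1]-P[0]),(P[2]-P[1])),key=np.linalg.norm);d=L/np.linalg.norm(L);d*=np.sign(d[1]);print(ctr,d,"neck",ctr+55*d,"shaft",ctr-55*d)
E
```

```text
rim (array([514.3,  98.8,  98.4]), np.float64(0.4938930299192842)) [514.   98.4 100. ] [516.5  98.3 100. ]
collar [536.4  -8.4  96. ]
tip scene@152 [536.2  -9.4 152. ] [533.3  -8.7 150. ]
gear wheel (array([ 478.4, -275.7,   13.8]), np.float64(0.8117273348410594)) [ 478.3 -276.    14. ] [ 478.8 -275.3   14. ]
gear neck top scene@52 [ 480.7 -274.8   52. ] tri (array([ 481.2, -275.6,   52.7]), np.float64(1.626730299369499))
plug [499.1 308.5  37. ] (array([498.8, 307.7,  41.7]), np.float64(1.1082694300509395))
0 [332.5 188.5]
22 [333.2 182.7]
52 [334.1 174.5]
[[578.9 168.9  70. ]
 [624.1 -48.2  70. ]
 [469.8 -76.4  70. ]
 [427.4 134.5  70. ]] [155.4 221.8 156.9 215.1]
[525.1  44.7  70. ] [-0.2  1.  -0. ] neck [513.9  98.5  70. ] shaft [536.3  -9.1  70. ]
```

Both views agree within about 2 mm and the heights match the text: rim 98 mm, wheel top 14 mm, gear neck top 53 mm. Now the plug grasp.

```bash
cat >> h.py <<'E'
def down(th):
    c,s=np.cos(th),np.sin(th)
    return R.from_matrix(np.array([[c,0,-s],[s,0,c],[0,-1,0]])).as_rotvec()
def best(pos,th):
    o=[]
    for k in(0,1,-1):
        j=inverse_kinematics(pos,down(th+k*np.pi))
        if j is not None:o.append((abs(j[5]),th+k*np.pi,j))
    return min(o,key=lambda a:a[0])
def st():
    s=sense();print("t%.1f"%s["t"],s["eef_pos"].round(1),"F",s["ft_force"].round(1),"M",s["moment"].round(2),"op%.1f"%s["opening"],"q6 %.2f"%s["joint_pos"][5]);return s
E
python3 - <<'E'
from h import *
x,y=499,308.2
_,th,j=best([x,y,200],0.0);print(th,j.round(2) if hasattr(j,'round') else j)
move_pose([x,y,200],down(th)); gripper_to(70,40)
servo_line([x,y,47],feed=150,guard=15);st()
gripper_to(20,40);st()
servo_line([x,y,180],feed=150);st()
C=cams();cv2.imwrite("pics/p1.png",np.vstack([up(C["scene"]["pixels"],270,60,130,100,5)]));cv2.imwrite("pics/p1t.png",up(C["top"]["pixels"],80,160,130,100,5))
E
```

```text
0.0 [0.46 0.02 1.85 0.   1.27 0.46]
t5.5 [499.9 308.6  48.2] F [-0.6  0.3  1.1] M [-0.02 -0.02  0.07] op69.8 q6 0.46
t5.8 [499.7 308.5  48.2] F [-0.7 -1.1  4.8] M [-0.02  0.12 -0.03] op37.0 q6 0.46
t6.9 [498.2 307.8 178.5] F [-0.8 -0.3 -1.5] M [ 0.06 -0.05 -0.  ] op37.2 q6 0.46
```

View pics/p1.png

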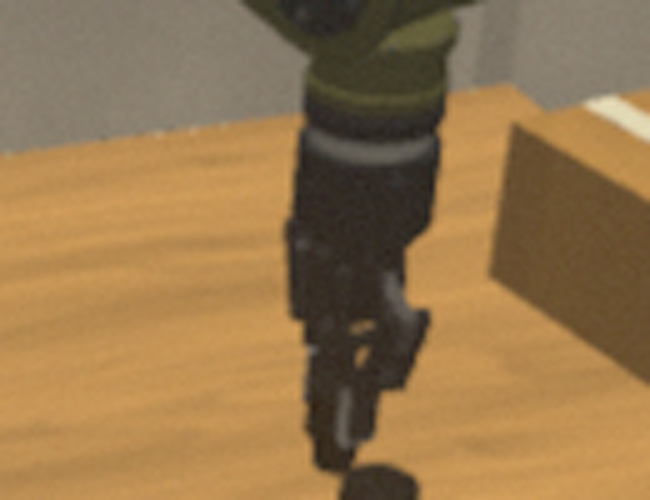

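```bash
python3 - <<'E'
from h import *
servo_line([514.3,98.3,180],rot=down(0.0),feed=200);s=st()
C=cams();cv2.imwrite("pics/p2.png",np.hstack([up(C["scene"]["pixels"],220,110,90,100,4),up(C["top"]["pixels"],180,150,100,100,4)]))
E
```

```text
t8.2 [514.2  98.8 180. ] F [-0.3 -0.4 -0.8] M [ 0.01 -0.02 -0.07] op36.8 q6 0.09
```

View pics/p2.png

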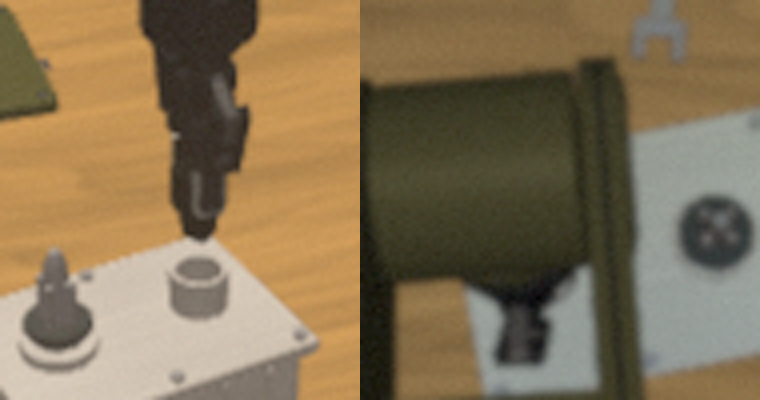

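The scene view shows the plug's tip below the fingers at about (270,169), right over the neck mouth at (269,177). Lowering now.

```bash
python3 - <<'E'
from h import *
servo_line([514.3,98.3,140],feed=100,guard=12);st()
g=servo_line([514.3,98.3,121],feed=30,guard=12);print(g);s=st()
gripper_to(70);st()
wait(0.3)
servo_line([514.3,98.3,250],feed=200);st()
move_pose([478.8,-275.6,250],down(best([478.8,-275.6,250],0.0)[1]));st()
C=cams();cv2.imwrite("pics/p3.png",np.hstack([up(C["scene"]["pixels"],215,140,100,100,4),up(C["top"]["pixels"],195,160,100,100,4)]))
E
```

```text
t8.8 [514.2  98.4 139.8] F [-0.3 -0.1  0. ] M [ 0.02 -0.03  0.05] op37.0 q6 0.09
True
t9.3 [514.4  98.3 125.8] F [-0.9  1.2  3.8] M [-0.03  0.19  0.02] op36.9 q6 0.09
t9.8 [513.6  98.2 124.8] F [0.4 0.  0.9] M [0.   0.02 0.02] op70.1 q6 0.09
t10.8 [513.6  98.2 248.6] F [-0.6  0.1 -0.6] M [ 0.02  0.03 -0.04] op70.0 q6 0.09
t12.2 [ 479.1 -274.7  249.7] F [-0.3 -0.1 -0. ] M [ 0.01  0.08 -0.02] op70.0 q6 -0.62
```

View pics/p3.png

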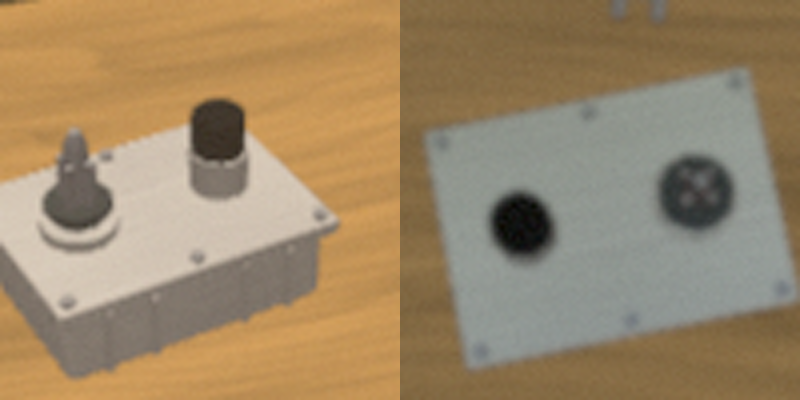

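The pictures show the plug upright with its head on the neck rim, scene crop (218,130) and top crop (522,225). TCP at contact was 125.8 against 126.2 expected. Next I'll grasp the gear and estimate the key and slot angles.

```bash
python3 - <<'E'
from h import *
x,y=479,-275.6
servo_line([x,y,39],feed=150,guard=15);st()
gripper_to(20,70);st()
servo_line([x,y,260],feed=200);st()
C=cams();cv2.imwrite("pics/g1.png",np.hstack([up(C["scene"]["pixels"],80,120,100,110,4),up(C["top"]["pixels"],315,170,100,110,4)]))
E
```

```text
t13.9 [ 479.7 -276.1   40.1] F [ 0.4 -1.1  0.4] M [0.04 0.   0.03] op69.6 q6 -0.62
t14.3 [ 479.7 -276.1   40.2] F [ 0.6 -0.1  4.9] M [ 0.02  0.13 -0.04] op39.0 q6 -0.62
t15.6 [ 478.3 -275.1  258. ] F [ 0.9 -0.4 -1.8] M [ 0.03  0.01 -0.  ] op39.1 q6 -0.62
```

View pics/g1.png

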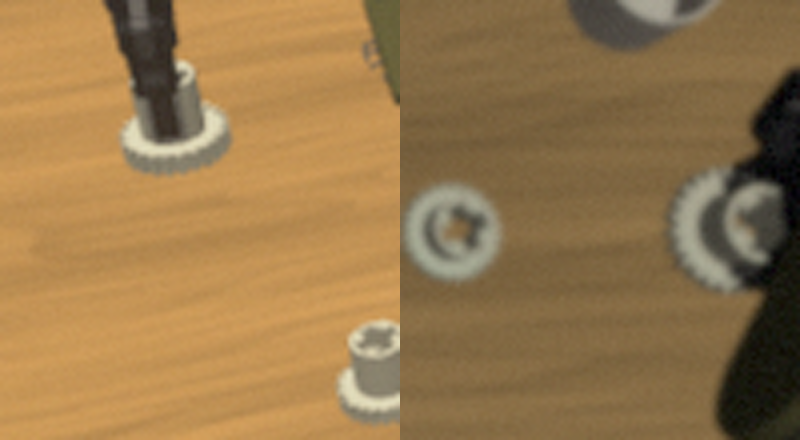

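The gear is held upright in the jaws. Carrying it over the shaft and making a guarded descent.

```bash
python3 - <<'E'
from h import *
x,y=536.4,-9.2
servo_line([x,y,258],rot=down(0.0),feed=200);st()
servo_line([x,y,200],feed=150,guard=12);st()
g=servo_line([x,y,160],feed=40,guard=10);print(g);st()
C=cams();cv2.imwrite("pics/g2.png",np.hstack([up(C["scene"]["pixels"],185,110,100,110,4),up(C["top"]["pixels"],215,150,100,110,4)]))
E
```

```text
t17.2 [536.3  -9.8 258. ] F [-0.6 -0.2 -1.8] M [ 0.05 -0.04  0.  ] op38.5 q6 -0.12
t17.7 [536.5  -9.6 200.1] F [-0.   0.3 -0.4] M [ 0.03 -0.02 -0.03] op38.5 q6 -0.12
True
t18.4 [536.2  -9.1 169.9] F [-2.2  0.2  4.5] M [ 0.02  0.29 -0.02] op38.8 q6 -0.12
```

View pics/g2.png

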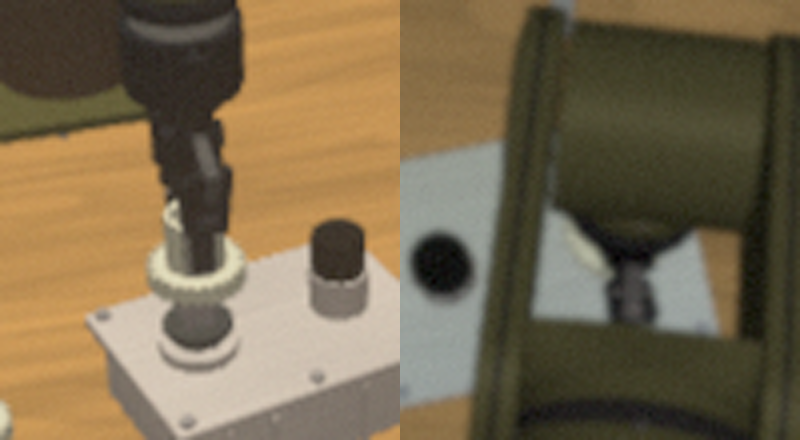

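The gear rests on the keys: TCP at 169.9 against 170 predicted. Starting the rotation search.

```bash
cat > srch.py <<'E'
from h import *
import sys
x,y=536.4,-9.2
for d in map(float,sys.argv[1].split(',')):
    r=down(np.radians(d))
    move_pose([x,y,169.5],r)
    g=servo_line([x,y,163],feed=20,guard=8); print(d,g,end=" ");s=st()
    if s["eef_pos"][2]<166.5: print("DROP");break
E
python3 srch.py 7,14,21
```

```text
7.0 True t19.0 [537.   -9.3 169.9] F [-1.1 -0.6  3.4] M [0.03 0.21 0.09] op38.6 q6 -0.24
14.0 True t19.5 [536.8  -9.2 169.9] F [-1.6 -0.1  3.9] M [0.03 0.17 0.06] op38.1 q6 -0.36
21.0 True t19.9 [536.9  -9.3 169.9] F [-1.9 -0.4  4.6] M [0.06 0.19 0.02] op38.5 q6 -0.48
```

```bash
python3 srch.py 28,35,42,49,56,63,70,77,84,91
```

```text
28.0 True t20.4 [536.8  -9.2 169.9] F [-0.9  0.4  3.8] M [0.05 0.23 0.02] op38.8 q6 -0.60
35.0 True t20.8 [536.6  -9.3 169.8] F [-0.6  0.3  4.4] M [0.03 0.23 0.03] op38.9 q6 -0.72
42.0 True t21.3 [537.   -9.4 169.5] F [-0.7 -1.4  4.6] M [-0.06  0.16  0.06] op38.6 q6 -0.85
49.0 True t21.8 [537.2  -9.3 168.1] F [0.7 0.  0.9] M [-0.03 -0.27  0.07] op38.8 q6 -0.97
56.0 False t22.5 [536.7  -9.2 163.1] F [ 4.7 -1.5 -0.2] M [-0.2  -0.96  0.08] op38.8 q6 -1.09
DROP
```

Dropped in at 56°. Now sliding it down.

```bash
python3 - <<'E'
from h import *
x,y=536.4,-9.2
for z in(155,148,141):
    g=servo_line([x,y,z],feed=40,guard=14);print(g);st()
    if g:break
E
```

```text
False
t22.9 [536.8  -9.2 154.5] F [ 6.7 -1.4 -0.5] M [-0.24 -1.13  0.14] op38.4 q6 -1.09
False
t23.2 [536.9  -9.3 147.4] F [ 6.5 -1.3 -0.1] M [-0.14 -1.25  0.15] op38.8 q6 -1.09
False
t23.5 [536.9  -9.3 140.3] F [ 7.6 -1.3 -0.4] M [-0.22 -1.28  0.13] op38.7 q6 -1.09
```

```bash
python3 - <<'E'
from h import *
x,y=537.4,-9.4
servo_line([x,y,139.5],feed=20);st()
gripper_to(20,110);st()
g=servo_line([x,y,131],feed=30,guard=25);print(g);st()
g=servo_line([x,y,126.5],feed=20,guard=30);print(g);wait(0.5);st()
C=cams();cv2.imwrite("pics/g3.png",np.hstack([up(C["scene"]["pixels"],185,110,100,110,4),up(C["top"]["pixels"],215,150,100,110,4)]))
E
```

```text
t23.8 [537.1  -9.3 138.5] F [ 5.1 -1.3 -1. ] M [-0.14 -0.95  0.11] op38.6 q6 -1.09
t24.0 [537.1  -9.3 138.4] F [ 7.2 -0.5 -0.7] M [-0.16 -1.03  0.04] op37.7 q6 -1.09
False
t24.4 [537.2  -9.3 131. ] F [ 2.5 -0.9  4.8] M [-0.06 -0.4   0.01] op37.9 q6 -1.09
False
t25.3 [537.4  -9.4 128.3] F [-2.5  0.6 13.4] M [-0.05  0.45  0.01] op38.0 q6 -1.09
```

View pics/g3.png

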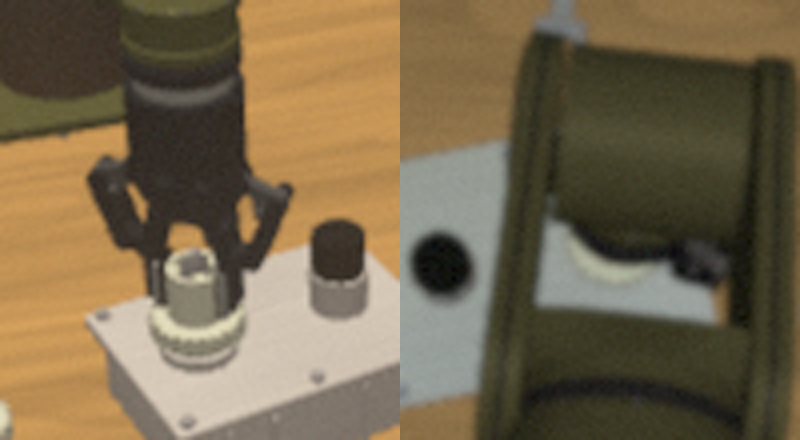

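Force is about 13 N and z is 128.3, so the collar is at or near its stop. I'll push a little more to confirm a hard stop and for margin.

```bash
python3 - <<'E'
from h import *
x,y=537.3,-9.4
g=servo_line([x,y,124],feed=20,guard=40);print(g);wait(0.5);st();wait(0.5);st()
C=cams();cv2.imwrite("pics/g4.png",np.hstack([up(C["scene"]["pixels"],215,150,80,60,8)]))
E
```

```text
False
t26.2 [537.6  -9.4 128.2] F [-8.5  1.  25.3] M [0.09 1.53 0.04] op37.9 q6 -1.09
t26.7 [537.6  -9.4 128.2] F [-8.2  0.4 25.3] M [0.   1.47 0.06] op37.8 q6 -1.09
```

View pics/g4.png

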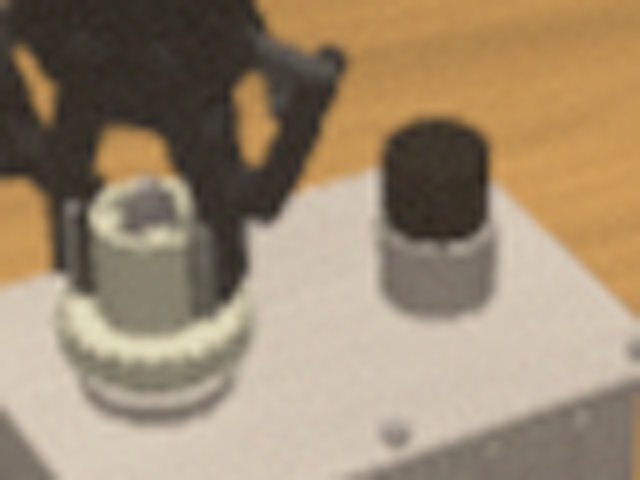

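```bash
python3 -c "
from h import *
finish_job()"
```

```text
the job is handed in; nothing more can be done
```

The gearcase is back together and I handed the job in at about 27 s of the 72 s allowed; the station gives no verdict. The gripper was still holding the gear pressed fully home.

- **Plug:** I used the smallest of the three. It touched down within 0.4 mm of the height expected for fully seated, and I let go of it. Pictures before and after the gear work show it upright with its head on the rim.
- **Gear:** I used the one farthest to the robot's right. It stopped on the keys at the predicted height, meshed at about 56° of turn, and slid down.
- **Pressed home:** The gear stopped at 128.2 mm tool height, the value predicted for home. That height barely changed (128.3 to 128.2 mm) while the downward force rose from 13 to 25 N, so the collar is at its stop and the gear is not slipping in the grip. The last picture shows the shaft tip standing out of the gear bore.
- **Less than perfect:** A sideways force of about 8 N (1.5 N m at the wrist) remained in the final hold. The sideways position was not re-measured by camera after meshing, since the arm hid the gear in the top view. The tool read 1.2 mm from the measured shaft axis.
- **Bottle, mug and wrench:** I never went near them, but I did not re-measure where they stand at the end.

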